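# Rock the angle gauge on the sprung crown to its mark and hold

### The job

Pick up the pendulum angle gauge by its black handle and seat it level on the orange crown of the sprung support stud: middle of the base on the crown, dial square to the bar, the spring pressed gently to about half its travel. Then, keeping it seated, rock the gauge on the crown until its swinging black pointer settles on the red mark, and finish still gripping the gauge and holding it pressed there, pointer at rest on the mark. Leave the other things on the bench where they are.

Things in the scene. Friction and masses are not known exactly. Their poses are not given: they have to be found in the camera images.
- gauge: Loose pendulum angle gauge, 0.35 kg, upright on the bench, any way round. Origin: centre of the base's underside; x = dial normal, y = along the base, z up. Blue base 40 (x) x 140 (y) x 10 mm; open aluminium frame 140 mm wide, 16 thick, up to z = 126 mm; centred on top a black handle 28 x 28 mm, z = 126 to 168 mm, to grip from above in either direction. Pivot of pointer and mark at z = 108 mm.
- pointer (a joint): Angle (rad) of the black pointer relative to the gauge about the gauge's x axis; stops at +-0.6. A lightly damped pendulum that hangs plumb, swings when the gauge moves, settles in about 2 s. 0 with the gauge upright; with the gauge turned by a about its own +x axis (right-handed) it settles at -a.
- mark (a joint): Angle (rad) of the red mark relative to the gauge, about the gauge's x axis, in the same sense as the pointer; it is clamped and stays as set, somewhere from 0.17 to 0.33. The pointer is on the mark when both angles are equal.
- pointer_tip (a point): Tip of the black pointer, 75 mm from the pivot.
- mark_tip (a point): Middle of the inner edge of the red mark (a tab 10 mm wide along the arc), on the same 75 mm circle about the pivot as the pointer's tip. Since its angle is positive it lies on the gauge's +y side of the centre line.
- stud: Support stud, fixed to the bench: dark steel foot 84 x 74 x 16 mm, pale wooden block 64 x 56 mm up to z = 46 mm, a steel collar up to 56 mm, and on it the sprung orange crown. Origin: centre of the underside; x lies along the crown's bar, z up.
- crown_top (a point): Highest point, at mid length, of the orange crown: a round bar of radius 18 mm and length 50 mm lying along the stud's x axis, 90 mm above the bench when not pressed. It slides straight down with the spring and does not turn.
- crown (a joint): How far the crown is pressed down (m): 0 free, 0.012 at the stop. About 1.2 N to start moving and 0.6 N more for each mm; half travel needs about 5 N.
- blue_flask: Bystander: blue flask, 72 mm diameter, 120 mm tall; origin under its centre.
- black_flask: Bystander: black bottle, 64 mm diameter, 135 mm tall; origin under its centre.
- carton: Bystander: cardboard carton, 150 x 120 x 75 mm; origin under its centre.
- wrench: Bystander: wrench, 170 mm long, lying flat.
- fitting: Bystander: brass fitting, 32 mm diameter, 42 mm tall; origin under its centre.
- jar: Bystander: amber jar, 60 mm diameter, 85 mm tall; origin under its centre.
- shim: Bystander: wooden board, 100 x 60 x 20 mm; origin under its centre.

How it is judged (in metres and radians):
On the way, in this order (a step that is already met when the one before it is completed fails the run):
1. the gauge is gripped and lifted clear of the bench (contact force between the fingers and gauge above 2 N and height (world z) of gauge above 0.03 m), for 0.2 s.
2. the held gauge is seated roughly level on the crown, the spring pressed partly down (contact force between the fingers and gauge above 2 N and contact force between gauge and stud above 0.5 N and value of joint crown between 0.0015 and 0.0108 m and angle between the x axis of gauge and the x axis of stud, either way round below 0.18 rad and x of crown_top in the frame of gauge between -0.015 and 0.015 m and y of crown_top in the frame of gauge between -0.022 and 0.022 m and angle between gauge's own z axis and vertical below 0.1 rad), for 0.2 s.
3. still seated, it has been rocked until the pointer is at rest on the mark (contact force between the fingers and gauge above 2 N and contact force between gauge and stud above 0.5 N and value of joint crown between 0.0015 and 0.0108 m and angle between the x axis of gauge and the x axis of stud, either way round below 0.18 rad and x of crown_top in the frame of gauge between -0.015 and 0.015 m and y of crown_top in the frame of gauge between -0.022 and 0.022 m and distance between pointer_tip and mark_tip below 0.005 m and velocity of joint pointer between -0.3 and 0.3 rad/s), for 0.5 s.
At the end, for the whole second after the job is handed in: For the last second the gripped gauge is still, off the bench, pressing the crown down 1.5 to 10.8 mm, its base centred on it within 22 mm (15 mm along the bar), dial normal within 0.18 rad of the bar, pointer tip within 5 mm of the mark tip, under 0.3 rad/s (all of step 3 and height (world z) of gauge above 0.07 m and linear speed of gauge below 0.03 m/s); the arm keeps its last pose, push and grip.
It fails at once if a bystander is moved more than 30 mm (distance of any of blue_flask, black_flask, carton, wrench, fitting, jar, shim from where it was at the start of the episode above 0.03 m).
It fails at once if the gauge is pressed on the crown with more than 25 N (contact force between gauge and stud above 25 N).
It also fails if it takes over 54 s, if anything falls off the work surface, if the arm or the gripper's body presses on something with over 40 N, if the wrist force passes 120 N, or if a joint passes its speed limit or range.

### The arm

A 6-joint arm with a two-finger parallel gripper is mounted at the origin on the work surface. World frame = base frame: x ahead of the robot, y to its left, z up, the work surface at z = 0. Lengths are in m, angles in degrees, forces in N, time in s.
With the tool pointing down it reaches from about 0.3 to 0.75 m from the base axis. Payload 8.5 kg.
Tool frame: the origin (TCP) lies on the centre line of the jaws, within the pads' length; the fingertips stand env.tcp_to_tips ahead of it and the grasp point (between the pads) lies 8 mm behind it (env.tcp_to_tips is the distance from the TCP to the fingertips, in m); z points along the fingers, y is the direction in which the jaws open and shut (so a half turn about z gives the same grasp; the last joint's range is limited). The gripper opens to 85 mm and grips with 20 to 120 N. Pads are 22 mm wide; open, the fingers measure 114 mm over their backs; the gripper's body (76 mm by 85 mm) begins 54 mm behind the grasp point. The pads swing forward as they close: fully open they stand 13 mm farther back than shut.
Start: joints at [59.169, 21.807, 74.336, -0, 83.858, -12.336], TCP at [0.174, 0.522, 0.242] pointing down, gripper open.
Joint ranges: [-178.18, 178.18], [-50.72, 133.34], [12.68, 142.11], [-81.47, 261.47], [9.98, 163.14], [-165.26, 165.26]. Speed limits (degrees/s): [136.94, 136.94, 180, 180, 180, 180].

### API

Orientations are given as a 3x3 rotation matrix whose columns are the frame's x, y, z axes.
In Python, from rig import env gives the robot as it stands. The module is installed in compiled form; this text tells all that it offers.
- The arm moves only by the tool carry_out, never from a script. Its argument "rows" is a list of rows, each an object of numbers: "tx", "ty", "tz": the shift along the tool's x, y, z in cm; "yaw": the turn about the tool's z in rad. In form: [{"tx": .., "ty": .., "tz": .., "yaw": ..}, ...]. A call has 1 to 12 rows; each row shifts and turns the pose as measured when the row begins, along the tool's axes as they then stand; what a row does not reach is not made up. A row lasts 1/10 s, in which the tool goes at most 50 mm and 8.59 degrees, less where a joint would pass 70% of its speed; a pose out of reach is approached as far as the arm can. A call is refused whole if a number of a shift passes 5 or a number of a turn 0.15, either way. A call with a gripper value outside its range is refused whole. "jaw" is the closure, from -1 (fully open) to 1 (shut), set as the call begins (left out, the last holds). The fingers move at their own pace and stop on an object; "squeeze" is the grip in N (left out, the last holds). Time passes only in rows, so rows that do not move let the fingers close. It gives the time, the measured TCP pose, the force and the opening at its end, in the units of the state.
- env.observe(): the state, without advancing time (a new reading comes with each control period).
- env.get_image(name): name is "scene" or "top" or "wrist"; returns the picture (384x512x3 uint8, red, green, blue); there is no depth.
- env.camera_params(name): a dict with "vertical_fov" (degrees; the focal length in pixels is half the picture's height over the tangent of half this angle, whatever the lens; pixels are square), "cx", "cy" (the principal point, pixels), "k1" (the pictures are not rectified: a ray, as slopes to the right and down, at radius r is drawn at 1 + k1 r^2 times it, then the intrinsics apply), "view" (4x4, takes a point from world to camera coordinates). Camera axes: x right, y up, looking along -z (the intrinsics and any distortion apply to the point x, -y, -z); pixel columns grow to the right and rows downward; lengths in m; the calibration is good to about 2 mm. A picture is of the moment at which its call begins: read the wrist's pose just before it. camera_params takes no time and is no camera call; for the wrist camera it gives the pose at the moment of the call.
- env.close_job(): hands the job in, once; it reports no verdict.
The state is a dict: "time_s": time; "q": joint angles; "qvel": joint speeds; "joint_efforts": joint torques, N m; "position": TCP position; "tool_rot": TCP orientation; "ft_force": force on the tool from outside, world axes, zero at the start; "wrist_torque": the same for the moment, N m; "grip_width": finger opening in m.
Only numpy, scipy, OpenCV 4.12 (cv2) and the standard library are available. Lean on these libraries where they do the work, as an engineer would, in place of code of your own. Each camera call takes 0.05 s, during which the arm holds its last target. There are 200 camera calls.

## Working session

There is one attempt and no reset: what is moved stays moved. The work goes in short steps, Python scripts to look and compute and a tool call to move; the robot and the scene stay as the last step left them, time stands still between calls to the robot, and variables do not carry over. Pictures are saved under pics/ and viewed, about 8 in all and at most 12, crops included, and the job is handed in when it is done.

Besides the shell and the picture viewer there is one more tool, called after ">>>" as name(argument=value, ...), one argument or row to a line, values as JSON. carry_out: Moves the arm, as the interface text tells. Its arguments: {"type":"object","properties":{"rows":{"type":"array","items":{"type":"object","properties":{"tx":{"type":"number"},"ty":{"type":"number"},"tz":{"type":"number"},"yaw":{"type":"number"}}}},"jaw":{"type":"number"},"squeeze":{"type":"number"}},"required":["rows"]}

```bash
mkdir -p pics; cat > h.py <<'E'
import numpy as np,cv2
from rig import env
def snap(n,fn=None):
    p=env.camera_params(n); im=env.get_image(n)
    if fn: cv2.imwrite('pics/'+fn,cv2.cvtColor(im,cv2.COLOR_RGB2BGR))
    return im,p
def K(p):
    f=192/np.tan(np.radians(p['vertical_fov'])/2)
    return np.array([[f,0,p['cx']],[0,f,p['cy']],[0,0,1.]])
def ray(p,u,v):
    k=K(p); d=np.array([(u-p['cx'])/k[0,0],(v-p['cy'])/k[0,0]]); s=d.copy()
    for _ in range(20): s=d/(1+p['k1']*(s@s))
    V=np.array(p['view']); R=V[:3,:3]; c=-R.T@V[:3,3]
    return c,R.T@np.array([s[0],-s[1],-1.])
def onz(p,u,v,z):
    c,d=ray(p,u,v); return c+d*(z-c[2])/d[2]
def proj(p,X):
    V=np.array(p['view']); x=V[:3,:3]@np.array(X)+V[:3,3]
    s=np.array([x[0],-x[1]])/-x[2]; s=s*(1+p['k1']*(s@s)); k=K(p)
    return s*k[0,0]+[p['cx'],p['cy']]
def tri(ps,uvs):
    A=np.zeros((3,3));b=np.zeros(3)
    for p,(u,v) in zip(ps,uvs):
        c,d=ray(p,u,v); d/=np.linalg.norm(d); M=np.eye(3)-np.outer(d,d); A+=M;b+=M@c
    return np.linalg.solve(A,b)
E
python3 - <<'E'
from h import *
ims=[]
for n in('scene','top'):
    im,p=snap(n,n+'0.png'); print(n,{k:np.round(v,3).tolist() for k,v in p.items() if k!='name'}); ims.append(im)
print(env.observe(),env.tcp_to_tips)
E
```

```text
scene {'vertical_fov': 51.131, 'cx': 254.292, 'cy': 186.888, 'k1': 0.039, 'view': [[0.705, 0.709, -0.001, -0.379], [-0.452, 0.451, 0.769, 0.188], [0.546, -0.542, 0.639, -1.773], [0.0, 0.0, 0.0, 1.0]]}
top {'vertical_fov': 42.841, 'cx': 255.049, 'cy': 185.179, 'k1': -0.164, 'view': [[0.026, -1.0, 0.009, -0.014], [0.994, 0.027, 0.107, -0.551], [-0.107, 0.006, 0.994, -1.51], [0.0, 0.0, 0.0, 1.0]]}
{'time_s': 0.1, 'q': array([ 5.91693116e+01,  2.18375605e+01,  7.43790153e+01, -8.35959404e-04,
        8.38570493e+01, -1.23359723e+01]), 'qvel': array([-0.00231808,  0.04938466, -0.12176753,  0.12244007,  0.01522609,
       -0.00261998]), 'joint_efforts': array([ 3.75343719e-03, -4.49220157e+01, -2.31654936e+01, -2.05649885e-04,
        3.76460346e-03, -3.97608278e-05]), 'position': array([0.17434996, 0.52137896, 0.24177768]), 'tool_rot': array([[-9.48353328e-01,  3.17215303e-01, -6.46109656e-04],
       [ 3.17215854e-01,  9.48352713e-01, -1.11084545e-03],
       [ 2.60362670e-04, -1.25843020e-03, -9.99999174e-01]]), 'ft_force': array([-0.24624438, -0.55847723,  0.00386446]), 'wrist_torque': array([-0.04537168, -0.00853347, -0.00588039]), 'grip_width': 0.08549704309591737} 0.011
```

View pics/top0.png

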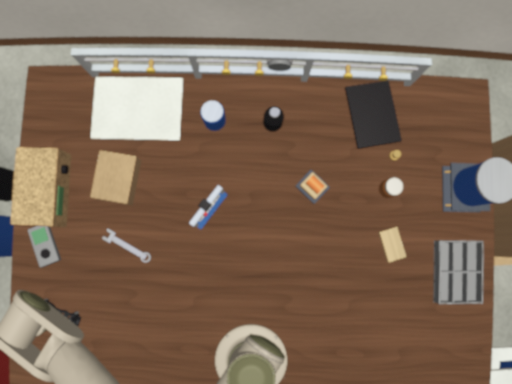

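View pics/scene0.png

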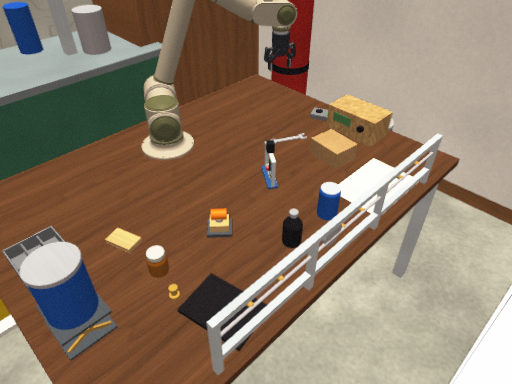

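```bash
python3 - <<'E'
from h import *
for n in('top','scene'):
    im=cv2.cvtColor(cv2.imread(f'pics/{n}0.png'),cv2.COLOR_BGR2RGB); p=env.camera_params(n)
    hsv=cv2.cvtColor(im,cv2.COLOR_RGB2HSV)
    if n=='top': boxes={'blue':(185,175,235,235),'orange':(295,165,335,205)}
    else: boxes={'blue':(250,135,290,195),'orange':(200,200,240,240)}
    for c,(x0,y0,x1,y1) in boxes.items():
        m=cv2.inRange(hsv,(100,120,60),(125,255,255)) if c=='blue' else cv2.inRange(hsv,(5,180,150),(20,255,255))
        M=np.zeros_like(m);M[y0:y1,x0:x1]=m[y0:y1,x0:x1]
        k=max(cv2.findContours(M,0,2)[0],key=cv2.contourArea); r=cv2.minAreaRect(k)
        mm=cv2.moments(M,True); uv=(mm['m10']/mm['m00'],mm['m01']/mm['m00'])
        z=.01 if c=='blue' else .085
        B=[onz(p,*q,z)[:2] for q in cv2.boxPoints(r)]
        print(n,c,r,uv,onz(p,*uv,z),np.round(B,4).tolist())
    x0,y0,x1,y1=boxes['blue']; a=cv2.resize(im[y0:y1,x0:x1],None,fx=8,fy=8,interpolation=2)
    x0,y0,x1,y1=boxes['orange']; b=cv2.resize(im[y0:y1,x0:x1],None,fx=8,fy=8,interpolation=2)
    H=max(len(a),len(b)); o=np.hstack([cv2.copyMakeBorder(q,0,H-len(q),0,0,0) for q in(a,b)])
    cv2.imwrite(f'pics/c_{n}.png',o[:,:,::-1]) 
A,B=[cv2.imread(f'pics/c_{n}.png') for n in('top','scene')]
W=max(A.shape[1],B.shape[1]); o=np.vstack([cv2.copyMakeBorder(q,0,0,0,W-q.shape[1],0) for q in(A,B)])
cv2.imwrite('pics/c.png',cv2.resize(o,None,fx=.62,fy=.62)); print(o.shape)
for n in('top','scene'):
    p=env.camera_params(n); print(n,ray(p,255,190)[0])
E
```

```text
top blue ((211.5185546875, 210.01419067382812), (4.392332077026367, 42.194419860839844), 37.40536117553711) (212.1086956521739, 210.1159420289855) [0.46971867 0.13457432 0.01      ] [[0.4198, 0.181], [0.5286, 0.1032], [0.5204, 0.0918], [0.4117, 0.1696]]Traceback (most recent call last):
  File "<stdin>", line 10, in <module>
ValueError: max() iterable argument is empty
```

```bash
python3 - <<'E'
from h import *
for n in('top','scene'):
    im=cv2.cvtColor(cv2.imread(f'pics/{n}0.png'),cv2.COLOR_BGR2RGB); p=env.camera_params(n)
    hsv=cv2.cvtColor(im,cv2.COLOR_RGB2HSV)
    if n=='top': boxes={'blue':(185,175,235,235),'orange':(295,165,335,205)}
    else: boxes={'blue':(250,135,290,195),'orange':(200,200,240,240)}
    print(hsv[185,314] if n=='top' else hsv[213,220])
    for c,(x0,y0,x1,y1) in boxes.items():
        m=cv2.inRange(hsv,(100,120,60),(125,255,255)) if c=='blue' else cv2.inRange(hsv,(3,150,170),(20,255,255))
        M=np.zeros_like(m);M[y0:y1,x0:x1]=m[y0:y1,x0:x1]
        ks=cv2.findContours(M,0,2)[0]
        if not ks: print('none',c);continue
        k=max(ks,key=cv2.contourArea); r=cv2.minAreaRect(k)
        mm=cv2.moments(M,True); uv=(mm['m10']/mm['m00'],mm['m01']/mm['m00'])
        z=.01 if c=='blue' else .085
        B=[onz(p,*q,z)[:2] for q in cv2.boxPoints(r)]
        print(n,c,r,uv,onz(p,*uv,z),np.round(B,4).tolist())
    x0,y0,x1,y1=boxes['blue']; a=cv2.resize(im[y0:y1,x0:x1],None,fx=8,fy=8,interpolation=2)
    x0,y0,x1,y1=boxes['orange']; b=cv2.resize(im[y0:y1,x0:x1],None,fx=8,fy=8,interpolation=2)
    H=max(len(a),len(b)); o=np.hstack([cv2.copyMakeBorder(q,0,H-len(q),0,0,0) for q in(a,b)])
    cv2.imwrite(f'pics/c_{n}.png',o[:,:,::-1]) 
A,B=[cv2.imread(f'pics/c_{n}.png') for n in('top','scene')]
W=max(A.shape[1],B.shape[1]); o=np.vstack([cv2.copyMakeBorder(q,0,0,0,W-q.shape[1],0) for q in(A,B)])
cv2.imwrite('pics/c.png',cv2.resize(o,None,fx=.62,fy=.62)); print(o.shape)
for n in('top','scene'):
    p=env.camera_params(n); print(n,ray(p,255,190)[0])
E
```

```text
[ 14 150 231]
top blue ((211.5185546875, 210.01419067382812), (4.392332077026367, 42.194419860839844), 37.40536117553711) (212.1086956521739, 210.1159420289855) [0.46971867 0.13457432 0.01      ] [[0.4198, 0.181], [0.5286, 0.1032], [0.5204, 0.0918], [0.4117, 0.1696]]
top orange ((312.7500305175781, 186.25), (12.727922439575195, 3.535533905029297), 45.0) (314.44444444444446, 184.59259259259258) [ 0.55152322 -0.17969623  0.085     ] [[0.5558, -0.1569], [0.5636, -0.1644], [0.5368, -0.1923], [0.529, -0.1848]]
[ 17 204 254]
scene blue ((266.6162414550781, 176.50271606445312), (22.791656494140625, 4.411288738250732), 72.89727020263672) (267.6161616161616, 177.93939393939394) [0.4833557  0.12761715 0.01      ] [[0.4121, 0.1643], [0.4181, 0.1828], [0.5327, 0.1006], [0.5267, 0.0836]]
scene orange ((218.0, 213.5), (11.0, 16.0), 90.0) (218.30357142857142, 212.95833333333334) [ 0.56089518 -0.18880453  0.085     ] [[0.5234, -0.1926], [0.5608, -0.1552], [0.5997, -0.1898], [0.5634, -0.2261]]
(960, 720, 3)
top [0.38532969 0.01048779 1.56047886]
scene [ 1.32045438 -0.77782138  0.98751059]
```

View pics/c.png

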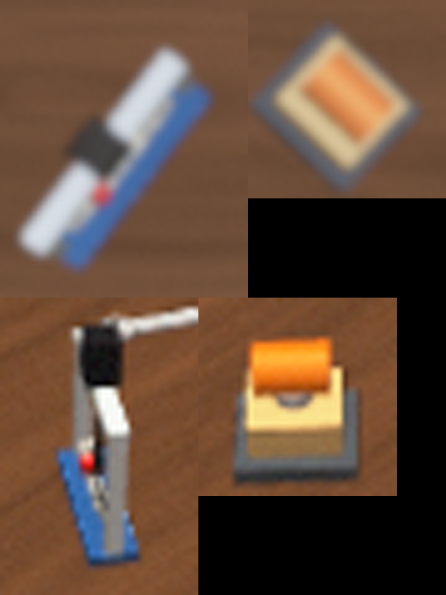

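>>> carry_out(
  rows=[
    {"tx": -3.5,"ty": -2.4},
    {"tx": -3.5,"ty": -2.4},
    {"tx": -3.5,"ty": -2.4},
    {"tx": -3.5,"ty": -2.4},
    {"tx": -3.5,"ty": -2.4},
    {"tx": -3.5,"ty": -2.4},
    {"tx": -3.5,"ty": -2.4},
    {"tx": -3.5,"ty": -2.4},
    {"tx": -3.5,"ty": -2.4},
    {"tx": -3.5,"ty": -2.4},
  ],
  jaw=-1,
)

```text
validation failed for argument at $.ro...
```

```bash
python3 - <<'E'
from h import *
o=env.observe(); print(o['position'],o['tool_rot'].round(3).tolist())
im,p=snap('wrist','w1.png')
print(ray(p,255,190)[0],p['vertical_fov'])
# top: red mark, handle
t=cv2.imread('pics/top0.png');q=env.camera_params('top');s=cv2.imread('pics/scene0.png');sp=env.camera_params('scene')
def red(im,x0,y0,x1,y1):
    h=cv2.cvtColor(im,cv2.COLOR_BGR2HSV);m=(cv2.inRange(h,(0,120,120),(8,255,255))|cv2.inRange(h,(172,120,120),(180,255,255)))[y0:y1,x0:x1]
    v,u=np.nonzero(m);print(len(u));return u.mean()+x0,v.mean()+y0
a=red(t,185,175,235,235);b=red(s,250,135,290,195);print('red',a,b,tri([q,sp],[a,b]),onz(q,*a,.035))
def dark(im,x0,y0,x1,y1):
    m=(im.max(2)<70)[y0:y1,x0:x1];v,u=np.nonzero(m);print(len(u),u.min()+x0,u.max()+x0,v.min()+y0,v.max()+y0);return u.mean()+x0,v.mean()+y0
a=dark(t,195,195,215,215);b=dark(s,260,138,280,158);print('handle',a,b,tri([q,sp],[a,b]),onz(q,*a,.16))
# stud foot in top
h=cv2.cvtColor(t,cv2.COLOR_BGR2HSV)
m=np.zeros(t.shape[:2],np.uint8);bx=(slice(165,208),slice(292,338))
m[bx]=(((h[...,1]<90)|(t.max(2)>150))[bx]*255)
k=max(cv2.findContours(m,0,2)[0],key=cv2.contourArea);r=cv2.minAreaRect(k)
B=np.array([onz(q,*c,.016)[:2] for c in cv2.boxPoints(r)]);print(r,B.round(4).tolist(),B.mean(0),[np.hypot(*(B[i]-B[i-1])) for i in range(4)],[np.degrees(np.arctan2(*(B[i]-B[i-1])[::-1])) for i in range(4)])
E
```

```text
[0.17434996 0.52137896 0.24177768] [[-0.948, 0.317, -0.001], [0.317, 0.948, -0.001], [0.0, -0.001, -1.0]]
[0.11137122 0.54245798 0.37213858] 63.43262530474885
5
9
red (np.float64(205.0), np.float64(214.0)) (np.float64(267.22222222222223), np.float64(167.66666666666666)) [0.45551879 0.15444282 0.03125878] [0.45560654 0.15437259 0.035     ]
39 200 208 201 208
96 266 274 141 152
handle (np.float64(204.0), np.float64(204.66666666666666)) (np.float64(270.09375), np.float64(146.66666666666666)) [0.47640941 0.14668056 0.14475712] [0.47653849 0.14640621 0.16      ]
((312.25, 186.25001525878906), (27.577163696289062, 24.041629791259766), 45.0) [[0.5562, -0.1233], [0.6124, -0.1769], [0.5514, -0.2403], [0.4957, -0.1865]] [ 0.55390745 -0.18171058] [np.float64(0.087495874748194), np.float64(0.07760842236433173), np.float64(0.08797124942129282), np.float64(0.07742596375894428)] [np.float64(46.2226035504549), np.float64(-43.661632230190754), np.float64(-133.89655521053666), np.float64(135.9869998805209)]
```

View pics/w1.png

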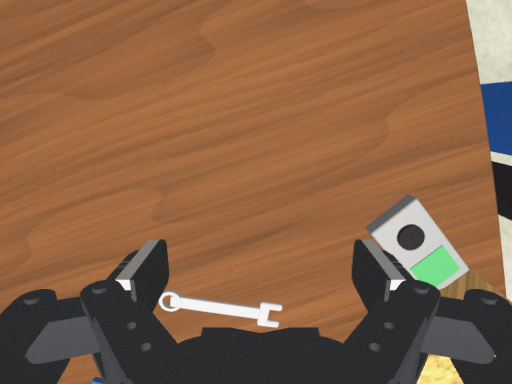

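>>> carry_out(
  rows=[
    {"tx": -3.5,"ty": -2.4,"tz": 0,"yaw": 0},
    {"tx": -3.5,"ty": -2.4,"tz": 0,"yaw": 0},
    {"tx": -3.5,"ty": -2.4,"tz": 0,"yaw": 0},
    {"tx": -3.5,"ty": -2.4,"tz": 0,"yaw": 0},
    {"tx": -3.5,"ty": -2.4,"tz": 0,"yaw": 0},
    {"tx": -3.5,"ty": -2.4,"tz": 0,"yaw": 0},
    {"tx": -3.5,"ty": -2.4,"tz": 0,"yaw": 0},
    {"tx": -3.5,"ty": -2.4,"tz": 0,"yaw": 0},
    {"tx": 0,"ty": 0,"tz": 0,"yaw": 0.15},
    {"tx": 0,"ty": 0,"tz": 0,"yaw": 0.15},
  ],
  jaw=-1,
  squeeze=20,
)

```text
time_s: 1.15
position: [0.386, 0.2395, 0.2395]
tool_rot: [[-0.813, 0.582, -0.003], [0.582, 0.813, -0.003], [0.001, -0.004, -1.0]]
ft_force: [-0.4, 0.2, -0.0]
grip_width: 0.0856
```

```bash
python3 - <<'E'
from h import *
o=env.observe(); print(o['time_s'],o['position'],o['tool_rot'].round(3).tolist())
im,p=snap('wrist','w2.png')
R=o['tool_rot']; print(R.T@(np.array([.4765,.1465,.25])-o['position'])*100)
print(proj(p,[.4765,.1465,.168]),proj(p,[.554,-.182,.09]))
E
```

```text
1.15 [0.38600094 0.23954249 0.23952554] [[-0.813, 0.582, -0.003], [0.582, 0.813, -0.003], [0.001, -0.004, -1.0]]
[-12.77481818  -2.29611701  -1.04826689]
[232.26619369 358.31648864] [ 79.8538313  457.50303844]
```

View pics/w2.png

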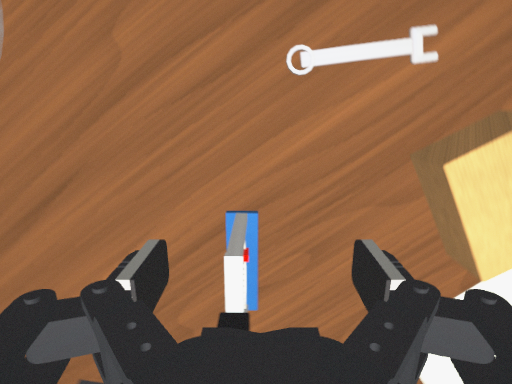

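```bash
python3 - <<'E'
from h import *
o=env.observe(); R=o['tool_rot'];T=o['position']; im=cv2.imread('pics/w2.png');p=env.camera_params('wrist')
f=lambda u,v,z:(R.T@(onz(p,u,v,z)-T)*100).round(2)
g=im.max(2).astype(int)
for v in(262,285,305): 
    u=np.nonzero(im[v,200:280].min(1)>200)[0]+200; print('white',v,u.min(),u.max(),f(u.min()-.5,v,.126),f(u.max()+.5,v,.126))
v=320;u=np.nonzero(g[v,200:280]<60)[0]+200;print('black',u.min(),u.max(),f(u.min()-.5,v,.168),f(u.max()+.5,v,.168), f(235,313,.168),f(235,313,.126))
h=cv2.cvtColor(im,cv2.COLOR_BGR2HSV);m=cv2.inRange(h,(100,150,60),(125,255,255))
for v in(212,214): u=np.nonzero(m[v,200:280])[0]+200;print('blue',v,u.min(),u.max(),f(u.min()-.5,v,.01),f(u.max()+.5,v,.01))
print('base end',[np.nonzero(m[:,u])[0][0:1] for u in(235,245,253)],f(242,210.5,.01), f(235,256,.126))
E
```

```text
white 262 224 245 [-6.35 -3.19 11.36] [-6.35 -1.28 11.35]
white 285 225 245 [-8.64 -3.19 11.36] [-8.63 -1.31 11.35]
white 305 225 245 [-10.72  -3.26  11.36] [-10.71  -1.34  11.35]
black 219 247 [-9.09 -3.21  7.16] [-9.07 -0.98  7.15] [-8.44 -1.92  7.15] [-11.58  -2.32  11.35]
blue 212 227 256 [-5.74 -4.11 22.96] [-5.74 -0.44 22.95]
blue 214 226 257 [-6.   -4.24 22.97] [-6.   -0.32 22.95]
base end [array([211]), array([211]), array([212])] [-5.55 -2.21 22.96] [-5.77 -2.18 11.36]
```

>>> carry_out(
  rows=[
    {"tx": -4.2,"ty": -0.8,"tz": 0,"yaw": 0},
    {"tx": -4.2,"ty": -0.8,"tz": 0,"yaw": 0},
    {"tx": -4.2,"ty": -0.7,"tz": 0,"yaw": 0},
    {"tx": 0,"ty": 0,"tz": 0,"yaw": 0},
    {"tx": 0,"ty": 0,"tz": 0,"yaw": 0},
  ],
)

```text
time_s: 1.7
position: [0.4767, 0.1449, 0.2387]
tool_rot: [[-0.818, 0.575, -0.005], [0.575, 0.818, -0.003], [0.002, -0.005, -1.0]]
ft_force: [-0.4, -0.3, 0.4]
grip_width: 0.0855
```

```bash
python3 - <<'E'
from h import *
o=env.observe();T0=np.array([.38600,.23954,.23952]);R0=np.array([[-0.813,.582,-.003],[.582,.813,-.003],[.001,-.004,-1]])
G=T0+R0@np.array([-.1265,-.0227,.0935]);print(G,o['position'],o['tool_rot'].T@(G-o['position'])*100)
E
```

```text
[0.4753526 0.1471814 0.1459843] [0.47668227 0.14490012 0.23873436] [0.21989788 0.1561732  9.27484273]
```

>>> carry_out(
  rows=[
    {"tx": 0.2,"ty": 0.15,"tz": 2.5,"yaw": 0},
    {"tx": 0,"ty": 0,"tz": 2.5,"yaw": 0},
    {"tx": 0,"ty": 0,"tz": 2.2,"yaw": 0},
    {"tx": 0,"ty": 0,"tz": 2,"yaw": 0},
    {"tx": 0,"ty": 0,"tz": 0,"yaw": 0},
  ],
)

```text
time_s: 2.2
position: [0.4724, 0.1513, 0.1447]
tool_rot: [[-0.826, 0.563, -0.003], [0.563, 0.826, -0.002], [0.002, -0.004, -1.0]]
ft_force: [0.5, -0.3, 0.4]
grip_width: 0.0853
```

```bash
python3 - <<'E'
from h import *
o=env.observe();G=np.array([.47535,.14718,.146])
print(o['ft_force'],o['tool_rot'].T@(G-o['position'])*100)
E
```

```text
[ 0.46504002 -0.2852344   0.40360798] [-0.47455681 -0.1779134  -0.12988724]
```

>>> carry_out(
  rows=[
    {"tx": -0.45,"ty": -0.15,"tz": -0.1,"yaw": 0.025},
    {"tx": 0,"ty": 0,"tz": 0,"yaw": 0},
    {"tx": 0,"ty": 0,"tz": 0,"yaw": 0},
  ],
)

```text
time_s: 2.5
position: [0.4756, 0.1487, 0.1483]
tool_rot: [[-0.813, 0.582, -0.0], [0.582, 0.813, -0.002], [-0.001, -0.001, -1.0]]
ft_force: [-0.5, -0.6, 0.3]
grip_width: 0.0854
```

>>> carry_out(
  rows=[
    {"tx": 0,"ty": 0,"tz": 0,"yaw": 0},
    {"tx": 0,"ty": 0,"tz": 0,"yaw": 0},
    {"tx": 0,"ty": 0,"tz": 0,"yaw": 0},
    {"tx": 0,"ty": 0,"tz": 0,"yaw": 0},
    {"tx": 0,"ty": 0,"tz": 0,"yaw": 0},
    {"tx": 0,"ty": 0,"tz": 0,"yaw": 0},
    {"tx": 0,"ty": 0,"tz": 0,"yaw": 0},
    {"tx": 0,"ty": 0,"tz": 0,"yaw": 0},
  ],
  jaw=1,
  squeeze=25,
)

```text
time_s: 3.3
position: [0.4761, 0.1486, 0.1501]
tool_rot: [[-0.813, 0.582, 0.003], [0.582, 0.813, -0.002], [-0.003, 0.0, -1.0]]
ft_force: [-0.0, -0.3, 0.8]
grip_width: 0.0278
```

>>> carry_out(
  rows=[
    {"tx": 0,"ty": 0,"tz": -1,"yaw": 0},
    {"tx": 0,"ty": 0,"tz": -1.5,"yaw": 0},
    {"tx": 0,"ty": 0,"tz": -2,"yaw": 0},
    {"tx": 0,"ty": 0,"tz": -2,"yaw": 0},
    {"tx": 0,"ty": 0,"tz": -2,"yaw": 0},
    {"tx": 0,"ty": 0,"tz": -2,"yaw": 0},
    {"tx": 0,"ty": 0,"tz": -1.5,"yaw": 0},
    {"tx": 0,"ty": 0,"tz": -1,"yaw": 0},
    {"tx": 0,"ty": 0,"tz": 0,"yaw": 0},
    {"tx": 0,"ty": 0,"tz": 0,"yaw": 0},
    {"tx": 0,"ty": 0,"tz": 0,"yaw": 0},
  ],
)

```text
time_s: 4.4
position: [0.4729, 0.149, 0.2843]
tool_rot: [[-0.813, 0.582, -0.009], [0.582, 0.813, -0.002], [0.006, -0.006, -1.0]]
ft_force: [0.7, -0.8, -4.6]
grip_width: 0.0276
```

```bash
python3 - <<'E'
from h import *
o=env.observe()
print(o['time_s'],o['position'],o['ft_force'],o['wrist_torque'],o['grip_width'],o['tool_rot'].T@(np.array([.554,-.182,.27])-o['position'])*100)
snap('wrist','w3.png');im,p=snap('scene','s3.png')
u,v=proj(p,o['position']);print(u,v);u,v=int(u),int(v)
cv2.imwrite('pics/s3c.png',cv2.resize(im[v-30:v+70,u-50:u+50,::-1],None,fx=5,fy=5,interpolation=2))
E
```

```text
4.4 [0.47285271 0.14904172 0.28434351] [ 0.66476267 -0.79924456 -4.61783872] [-0.01464563 -0.01369511 -0.03874766] 0.027568839534606898 [-25.87467765 -22.18756236   1.41615469]
271.2549547140424 112.85303910106232
```

View pics/s3c.png

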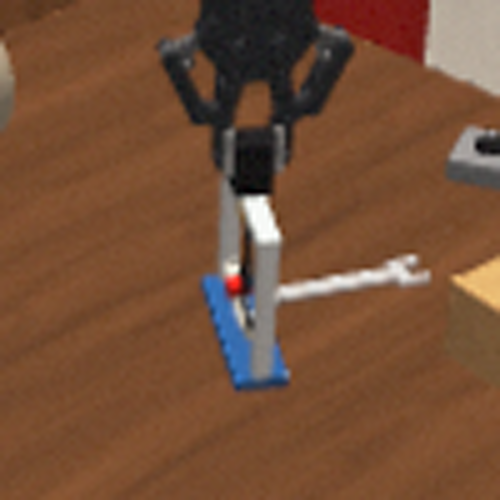

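>>> carry_out(
  rows=[
    {"tx": -0.8,"ty": -0.7,"tz": 0,"yaw": 0},
    {"tx": -1.6,"ty": -1.4,"tz": 0,"yaw": 0},
    {"tx": -2.4,"ty": -2.1,"tz": 0,"yaw": 0},
    {"tx": -2.7,"ty": -2.3,"tz": 0,"yaw": 0},
    {"tx": -2.7,"ty": -2.3,"tz": 0,"yaw": 0},
    {"tx": -2.7,"ty": -2.3,"tz": 0,"yaw": 0},
    {"tx": -2.7,"ty": -2.3,"tz": 0,"yaw": 0},
    {"tx": -2.7,"ty": -2.3,"tz": 0,"yaw": 0},
    {"tx": -2.4,"ty": -2.1,"tz": 0,"yaw": 0},
    {"tx": -1.8,"ty": -1.5,"tz": 0,"yaw": 0},
    {"tx": -1,"ty": -0.8,"tz": 0,"yaw": 0},
    {"tx": 0,"ty": 0,"tz": 0,"yaw": 0},
  ],
  squeeze=60,
)

```text
time_s: 5.7
position: [0.548, -0.1708, 0.2784]
tool_rot: [[-0.813, 0.582, -0.018], [0.582, 0.813, -0.001], [0.014, -0.011, -1.0]]
ft_force: [-1.4, 0.2, -5.1]
grip_width: 0.027
```

```bash
python3 - <<'E'
from h import *
o=env.observe();R=o['tool_rot']
print(o['time_s'],o['position'],o['ft_force'],R.T@(np.array([.554,-.182,.27])-o['position'])*100,np.degrees(np.arctan2(R[1,1],R[0,1])))
E
```

```text
5.7 [ 0.54799864 -0.17075791  0.27840653] [-1.42409336  0.23292928 -5.12376702] [-1.15425395 -0.55508943  0.83083102] 54.38266118289104
```

>>> carry_out(
  rows=[
    {"tx": -0.6,"ty": -0.3,"tz": 0,"yaw": 0},
    {"tx": -0.5,"ty": -0.2,"tz": 0,"yaw": 0},
    {"tx": 0,"ty": 0,"tz": 0,"yaw": 0.07},
    {"tx": 0,"ty": 0,"tz": 0,"yaw": 0.07},
    {"tx": 0,"ty": 0,"tz": 0,"yaw": 0},
    {"tx": 0,"ty": 0,"tz": 0,"yaw": 0},
  ],
)

```text
time_s: 6.3
position: [0.5546, -0.1779, 0.2786]
tool_rot: [[-0.725, 0.688, -0.018], [0.688, 0.725, 0.001], [0.014, -0.012, -1.0]]
ft_force: [-0.5, 0.1, -3.8]
grip_width: 0.0271
```

```bash
python3 - <<'E'
from h import *
o=env.observe();R=o['tool_rot']
print(o['time_s'],o['position'],o['ft_force'],R.T@(np.array([.554,-.182,.27])-o['position'])*100,np.degrees(np.arctan2(R[1,1],R[0,1])))
w,p=snap('wrist');s,q=snap('scene')
u,v=proj(p,[.554,-.182,.09]);print(u,v)
u,v=map(int,proj(q,o['position']));c=cv2.resize(s[v-30:v+90,u-60:u+60],(384,384),interpolation=2)
cv2.imwrite('pics/ws4.png',np.hstack([w[:,60:460],c])[:,:,::-1]);print(u,v)
E
```

```text
6.3 [ 0.5545613  -0.17794748  0.27861562] [-0.54686824  0.10834568 -3.7897333 ] [-0.24988042 -0.32216685  0.86222818] 46.50866405174408
258.9883334633748 177.3642482640341
215 162
```

View pics/ws4.png

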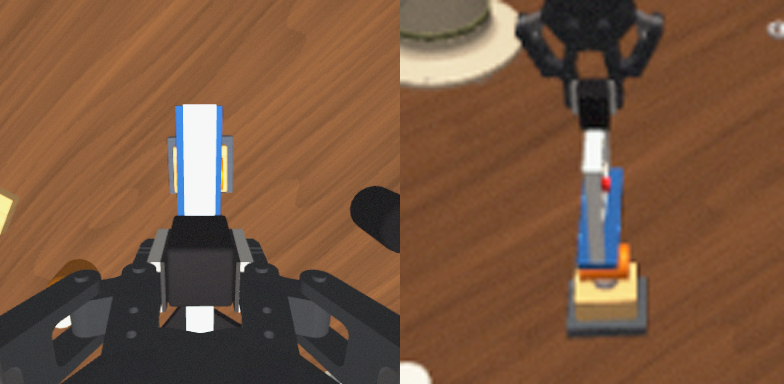

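```bash
python3 - <<'E'
from h import *
o=env.observe();R=o['tool_rot'];T=o['position'];p=env.camera_params('wrist')
for u,v,z in[(228,137,.016),(228,192,.016),(293,137,.016),(293,192,.016),(235,104,.128),(279,104,.128),(259,104,.128)]: 
    X=onz(p,u,v,z);print(X.round(4),(R.T@(X-T)*100).round(2))
print((R.T@(np.array([.554,-.182,.016])-T)*100).round(2))
E
```

```text
[ 0.5001 -0.1862  0.016 ] [ 3.03 -4.01 26.36]
[ 0.5506 -0.2367  0.016 ] [-4.11 -4.2  26.26]
[ 0.5564 -0.127   0.016 ] [ 3.03  4.14 26.26]
[ 0.6092 -0.1748  0.016 ] [-4.09  4.32 26.16]
[ 0.4865 -0.1461  0.128 ] [ 6.93 -2.19 15.18]
[ 0.5131 -0.1182  0.128 ] [ 6.93  1.67 15.14]
[ 0.501  -0.1309  0.128 ] [ 6.93 -0.08 15.16]
[-0.58 -0.   26.26]
```

>>> carry_out(
  rows=[
    {"tx": -0.3,"ty": 0.2,"tz": 0.5,"yaw": 0},
    {"tx": 0,"ty": 0,"tz": 1,"yaw": 0},
    {"tx": 0,"ty": 0,"tz": 1,"yaw": 0},
    {"tx": 0,"ty": 0,"tz": 0.5,"yaw": 0},
    {"tx": 0,"ty": 0,"tz": 0.2,"yaw": 0},
    {"tx": 0,"ty": 0,"tz": 0,"yaw": 0},
    {"tx": 0,"ty": 0,"tz": 0,"yaw": 0},
  ],
)

```text
time_s: 7.1
position: [0.5575, -0.1784, 0.2427]
tool_rot: [[-0.727, 0.687, -0.02], [0.687, 0.727, 0.001], [0.015, -0.013, -1.0]]
ft_force: [-0.2, 0.6, -5.1]
grip_width: 0.0271
```

```bash
cat > st.py <<'E'
from h import *
o=env.observe();R=o['tool_rot']
print(o['time_s'],o['position'].round(4),o['ft_force'].round(2),o['wrist_torque'].round(3),(R.T@(np.array([.554,-.1815,.234])-o['position'])*100).round(2),np.degrees(np.arctan2(R[1,1],R[0,1])).round(2),R[:,2].round(4))
E
python3 st.py
```

```text
7.1 [ 0.5575 -0.1784  0.2427] [-0.21  0.56 -5.11] [ 0.022  0.004 -0.   ] [ 0.03 -0.45  0.87] 46.61 [-0.0199  0.0014 -0.9998]
```

>>> carry_out(
  rows=[
    {"tx": -0.15,"ty": -0.25,"tz": 0.1,"yaw": 0},
    {"tx": 0,"ty": 0,"tz": 0.2,"yaw": 0},
    {"tx": 0,"ty": 0,"tz": 0.2,"yaw": 0},
    {"tx": 0,"ty": 0,"tz": 0,"yaw": 0},
  ],
)

```text
time_s: 7.5
position: [0.557, -0.1818, 0.2386]
tool_rot: [[-0.726, 0.687, -0.018], [0.687, 0.727, 0.0], [0.013, -0.012, -1.0]]
ft_force: [0.2, 2.0, -1.5]
grip_width: 0.0272
```

```bash
python3 st.py
```

```text
7.5 [ 0.557  -0.1818  0.2386] [ 0.2   2.05 -1.51] [ 0.139  0.15  -0.026] [ 0.24 -0.18  0.46] 46.61 [-1.760e-02  2.000e-04 -9.998e-01]
```

>>> carry_out(
  rows=[
    {"tx": 0,"ty": 0,"tz": 0.15,"yaw": 0},
    {"tx": 0,"ty": 0,"tz": 0.15,"yaw": 0},
    {"tx": 0,"ty": 0,"tz": 0,"yaw": 0},
    {"tx": 0,"ty": 0,"tz": 0,"yaw": 0},
    {"tx": 0,"ty": 0,"tz": 0,"yaw": 0},
  ],
)

```text
time_s: 8.0
position: [0.557, -0.1818, 0.2365]
tool_rot: [[-0.727, 0.687, -0.017], [0.687, 0.727, -0.001], [0.012, -0.012, -1.0]]
ft_force: [-0.6, -0.5, -0.4]
grip_width: 0.027
```

```bash
python3 st.py;python3 - <<'E'
from h import *
o=env.observe()
w,p=snap('wrist');s,q=snap('scene')
u,v=map(int,proj(q,o['position']));c=cv2.resize(s[v-20:v+80,u-50:u+50],(384,384),interpolation=2)
cv2.imwrite('pics/ws5.png',np.hstack([w[:,60:460],c])[:,:,::-1]);print(u,v)
E
```

```text
8.0 [ 0.557  -0.1818  0.2365] [-0.61 -0.47 -0.36] [ 0.15   0.304 -0.045] [ 0.23 -0.18  0.25] 46.62 [-1.650e-02 -6.000e-04 -9.999e-01]
216 174
```

View pics/ws5.png

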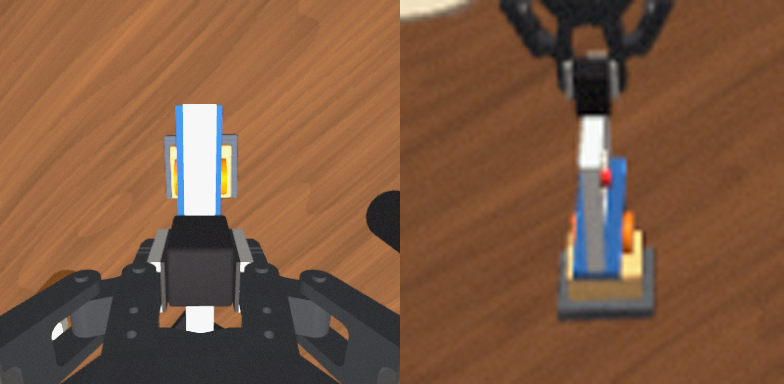

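```bash
python3 - <<'E'
from h import *
p=env.camera_params('wrist');o=env.observe()
T0=np.array([.38600094,.23954249,.23952554]);R0=np.array([[-0.813,.582,-.003],[.582,.813,-.003],[.001,-.004,-1]])
def H(R,T):
    M=np.eye(4);M[:3,:3]=R;M[:3,3]=T;return M
# camera rigid to tool: view*T_tool const
p=dict(p);p['view']=np.array(p['view'])@H(o['tool_rot'],o['position'])@np.linalg.inv(H(R0,T0))
im=cv2.imread('pics/w2.png');h=cv2.cvtColor(im,cv2.COLOR_BGR2HSV)
m=cv2.inRange(h,(0,140,120),(8,255,255))|cv2.inRange(h,(172,140,120),(180,255,255))
v,u=np.nonzero(m[230:280,220:270]);v+=230;u+=220
print([(a,u[v==a].min(),u[v==a].max()) for a in np.unique(v)])
print(im[244:268,244:252,2]-im[244:268,244:252,1].astype(int))
G=np.array([.4754,.1472,0]);y=np.array([-.818,.575,0]);y/=np.linalg.norm(y);x=np.array([y[1],-y[0],0]);z=np.array([0,0,1.])
B=np.stack([x,y,z])
for gx in(-.008,-.005,0):
  for uu,vv in[(246,v.min()-.5),(246,v.max()+.5),(246,v.mean())]:
    c,d=ray(p,uu,vv);c=B@(c-G);d=B@d;X=c+d*(gx-c[0])/d[0]
    # intersection at z=.033 plane
    Z=c+d*(.033-c[2])/d[2]; print(gx,vv,'plane',X.round(4),'z33',Z.round(4))
E
```

```text
[(np.int64(248), np.int64(247), np.int64(247)), (np.int64(249), np.int64(245), np.int64(247)), (np.int64(250), np.int64(244), np.int64(247)), (np.int64(251), np.int64(244), np.int64(247)), (np.int64(252), np.int64(244), np.int64(247)), (np.int64(253), np.int64(244), np.int64(247)), (np.int64(254), np.int64(244), np.int64(247)), (np.int64(255), np.int64(243), np.int64(247)), (np.int64(256), np.int64(244), np.int64(247)), (np.int64(257), np.int64(244), np.int64(247)), (np.int64(258), np.int64(244), np.int64(247)), (np.int64(259), np.int64(244), np.int64(247)), (np.int64(260), np.int64(244), np.int64(247)), (np.int64(261), np.int64(246), np.int64(247))]
[[  3 -11 -51 -73 -75 -76 -75 -75]
 [  2  -9 -47 -78 -78 -78 -77 -77]
 [  2  -6 -48 -77 -78 -78 -77 -79]
 [  2   7  15   7 -16 -57 -78 -78]
 [ 19  47 100 120  59 -31 -79 -74]
 [ 87 111 141 156  77 -27 -77 -80]
 [127 168 183 153  78 -27 -80 -78]
 [137 164 170 159  75 -24 -74 -78]
 [144 171 174 156  70 -23 -73 -76]
 [149 169 168 156  73 -22 -73 -76]
 [158 173 171 152  71 -20 -73 -76]
 [193 208 213 191 109 -10 -75 -76]
 [199 236 224 212 139
[... 362 characters left out ...]
]
 [  0   0 -22 -66 -76 -78 -76 -75]]
-0.008 247.5 plane [-0.008  -0.0819 -0.2082] z33 [0.0059 0.0326 0.033 ]
-0.008 261.5 plane [-0.008 -0.107 -0.196] z33 [0.0055 0.0142 0.033 ]
-0.008 254.7450980392157 plane [-0.008  -0.0949 -0.2019] z33 [0.0057 0.0231 0.033 ]
-0.005 247.5 plane [-0.005  -0.0572 -0.1562] z33 [0.0059 0.0326 0.033 ]
-0.005 261.5 plane [-0.005 -0.08  -0.145] z33 [0.0055 0.0142 0.033 ]
-0.005 254.7450980392157 plane [-0.005  -0.069  -0.1504] z33 [0.0057 0.0231 0.033 ]
0 247.5 plane [ 0.     -0.016  -0.0694] z33 [0.0059 0.0326 0.033 ]
0 261.5 plane [-0.     -0.0351 -0.0601] z33 [0.0055 0.0142 0.033 ]
0 254.7450980392157 plane [ 0.     -0.0259 -0.0646] z33 [0.0057 0.0231 0.033 ]
```

>>> carry_out(
  rows=[
    {"tx": 0,"ty": 0,"tz": 0,"yaw": 0},
    {"tx": 0.3,"ty": 0,"tz": 0.05,"yaw": 0},
    {"tx": 0.5,"ty": 0,"tz": 0.05,"yaw": 0},
    {"tx": 0.5,"ty": 0,"tz": 0.05,"yaw": 0},
    {"tx": 0.5,"ty": 0,"tz": 0.05,"yaw": 0},
    {"tx": 0,"ty": 0,"tz": 0,"yaw": 0},
    {"tx": 0,"ty": 0,"tz": 0,"yaw": 0},
  ],
  squeeze=20,
)

```text
time_s: 8.8
position: [0.544, -0.1693, 0.2358]
tool_rot: [[-0.727, 0.687, -0.011], [0.687, 0.727, -0.004], [0.005, -0.01, -1.0]]
ft_force: [1.0, -1.7, -0.5]
grip_width: 0.0273
```

```bash
cat > tilt.py <<'E'
from h import *
import sys
o=env.observe();R=o['tool_rot'];T=o['position']
w,p=snap('wrist','t_%s.png'%sys.argv[1])
h=cv2.cvtColor(w,cv2.COLOR_RGB2HSV);m=cv2.inRange(h,(100,140,60),(125,255,255))[:230];m[:,:225]=0;m[:,300:]=0
ks=cv2.findContours(m,0,2)[0]
for k in sorted(ks,key=cv2.contourArea)[-2:]: print('blue strip bbox',cv2.boundingRect(k),cv2.contourArea(k))
up=-R[:,2];gx=R[:,1];gx=gx-gx[2]*np.array([0,0,1]);gx/=np.linalg.norm(gx);gy=np.cross([0,0,1.],gx)
P=T-.008*R[:,2]
for th in np.arange(-.04,.37,.03):   # gauge leaning by th toward +y, pivoting at grasp point (158 mm up the gauge)
    y=gy*np.cos(th)-np.array([0,0,np.sin(th)]);n=gy*np.sin(th)+np.array([0,0,np.cos(th)])
    O=P-.158*n
    c=np.array([.554,-.1815,0]);b=(O-c)@gy  # crown axis relation
    f=lambda X,Y,Z:proj(p,O+gx*X+y*Y+n*Z)
    zb=O[2]+ (-b*np.cos(0))*0
    # crown axis height from tangency: axis at O - r n + s y, horizontally over c
    s=(-(b)+.018*n@gy)/(y@gy); A=O-.018*n+s*y
    print('th %.2f'%th,'base end v %.1f w %.1f'%(f(0,.07,.01)[1],f(.02,.07,.01)[0]-f(-.02,.07,.01)[0]),'frame end v %.1f'%f(0,.07,.126)[1],'s %.4f press %.4f'%(s,.072-A[2]))
E
python3 st.py; python3 tilt.py 1
```

```text
8.8 [ 0.544  -0.1693  0.2358] [ 1.  -1.7 -0.5] [-0.32  -0.305 -0.041] [-1.57 -0.2   0.18] 46.6 [-0.0105 -0.0045 -0.9999]
blue strip bbox (276, 106, 6, 110) 401.0
blue strip bbox (236, 106, 8, 110) 562.0
th -0.04 base end v 96.5 w 48.3 frame end v 97.1 s -0.0227 press 0.0049
th -0.01 base end v 102.0 w 47.7 frame end v 99.3 s -0.0174 press 0.0043
th 0.02 base end v 107.4 w 47.1 frame end v 101.5 s -0.0121 press 0.0039
th 0.05 base end v 112.9 w 46.6 frame end v 103.7 s -0.0069 press 0.0036
th 0.08 base end v 118.2 w 46.1 frame end v 106.0 s -0.0016 press 0.0035
th 0.11 base end v 123.6 w 45.7 frame end v 108.4 s 0.0037 press 0.0035
th 0.14 base end v 128.9 w 45.3 frame end v 110.9 s 0.0090 press 0.0037
th 0.17 base end v 134.1 w 44.9 frame end v 113.3 s 0.0143 press 0.0041
th 0.20 base end v 139.3 w 44.5 frame end v 115.9 s 0.0197 press 0.0046
th 0.23 base end v 144.5 w 44.1 frame end v 118.5 s 0.0251 press 0.0053
th 0.26 base end v 149.7 w 43.8 frame end v 121.1 s 0.0306 press 0.0061
th 0.29 base end v 154.9 w 43.5 frame end v 123.7 s 0.0362 press 0.0072
th 0.32 base end v 160.0 w 43.2 frame end v 126.4 s 0.0418 press 0.0084
th 0.35 base end v 165.1 w 43.0 frame end v 129.2 s 0.0476 press 0.0098
```

```bash
python3 - <<'E'
from h import *
w=cv2.imread('pics/t_1.png');s,q=snap('scene');t,_=snap('top')
u,v=map(int,proj(q,env.observe()['position']));c=cv2.resize(s[v-20:v+80,u-50:u+50,::-1],(384,384),interpolation=2)
cv2.imwrite('pics/ws6.png',np.hstack([w[:,60:460],c]))
E
```

```text
(no output)
```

View pics/ws6.png

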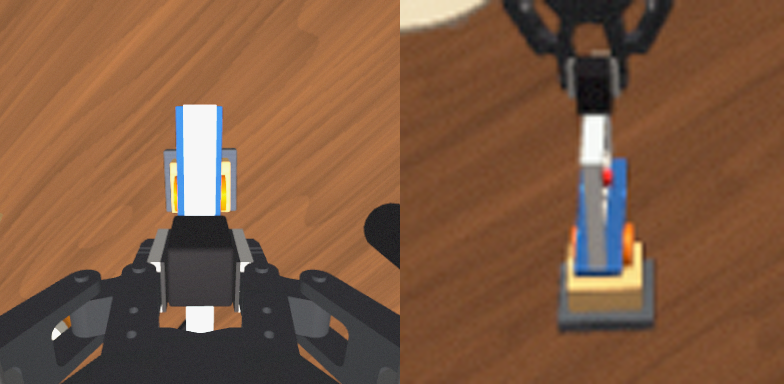

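>>> carry_out(
  rows=[
    {"tx": 0,"ty": 0,"tz": 0.2,"yaw": 0},
    {"tx": 0,"ty": 0,"tz": 0.2,"yaw": 0},
    {"tx": 0,"ty": 0,"tz": 0.1,"yaw": 0},
    {"tx": 0.3,"ty": 0,"tz": 0,"yaw": 0},
    {"tx": 0.3,"ty": 0,"tz": 0,"yaw": 0},
    {"tx": 0,"ty": 0,"tz": 0,"yaw": 0},
  ],
)

```text
time_s: 9.55
position: [0.5407, -0.1661, 0.2316]
tool_rot: [[-0.726, 0.687, -0.006], [0.688, 0.726, -0.007], [-0.001, -0.01, -1.0]]
ft_force: [1.3, -2.3, 1.9]
grip_width: 0.0269
```

```bash
python3 st.py; python3 tilt.py 2 | head -9; python3 - <<'E'
import cv2,numpy as np
for i in(1,2):
    w=cv2.imread(f'pics/t_{i}.png').astype(int); g=w[60:200,255:262].min(2).mean(1); print(60+np.argmax(g>150), g[35:60].astype(int))
E
```

```text
9.55 [ 0.5407 -0.1661  0.2316] [ 1.27 -2.28  1.94] [-0.295 -0.287  0.037] [-2.03 -0.2  -0.24] 46.57 [-0.0061 -0.0073 -1.    ]
blue strip bbox (276, 107, 6, 109) 397.5
blue strip bbox (236, 107, 8, 109) 554.5
th -0.04 base end v 95.5 w 48.4 frame end v 96.8 s -0.0273 press 0.0094
th -0.01 base end v 101.0 w 47.8 frame end v 98.9 s -0.0220 press 0.0086
th 0.02 base end v 106.5 w 47.2 frame end v 101.1 s -0.0168 press 0.0081
th 0.05 base end v 111.9 w 46.7 frame end v 103.3 s -0.0115 press 0.0076
th 0.08 base end v 117.3 w 46.2 frame end v 105.6 s -0.0062 press 0.0074
th 0.11 base end v 122.7 w 45.8 frame end v 108.0 s -0.0010 press 0.0073
th 0.14 base end v 128.0 w 45.3 frame end v 110.4 s 0.0043 press 0.0073
105 [ 65  64  64  65  64  66  65  66  66 148 247 247 247 247 247 247 247 247
 247 247 247 247 247 247 247]
105 [ 65  65  63  63  63  63  63  65  66 146 247 247 247 247 247 247 247 247
 247 247 247 247 247 247 247]
```

>>> carry_out(
  rows=[
    {"tx": 0,"ty": 0,"tz": 0.2,"yaw": 0},
    {"tx": 0,"ty": 0,"tz": 0.15,"yaw": 0},
    {"tx": 0,"ty": 0,"tz": 0,"yaw": 0},
  ],
)

```text
time_s: 9.9
position: [0.5406, -0.1661, 0.2282]
tool_rot: [[-0.726, 0.687, -0.006], [0.687, 0.726, -0.007], [-0.001, -0.009, -1.0]]
ft_force: [-0.1, -1.5, 4.8]
grip_width: 0.0269
```

```bash
python3 st.py; python3 tilt.py 3 | head -9
```

```text
9.9 [ 0.5406 -0.1661  0.2282] [-0.13 -1.51  4.8 ] [-0.361 -0.332 -0.052] [-2.03 -0.21 -0.58] 46.57 [-0.0061 -0.0073 -1.    ]
blue strip bbox (275, 107, 7, 109) 399.0
blue strip bbox (236, 107, 8, 109) 555.5
th -0.04 base end v 95.5 w 48.4 frame end v 96.7 s -0.0274 press 0.0127
th -0.01 base end v 101.0 w 47.8 frame end v 98.9 s -0.0221 press 0.0120
th 0.02 base end v 106.5 w 47.2 frame end v 101.0 s -0.0168 press 0.0114
th 0.05 base end v 111.9 w 46.7 frame end v 103.3 s -0.0116 press 0.0110
th 0.08 base end v 117.3 w 46.2 frame end v 105.6 s -0.0063 press 0.0107
th 0.11 base end v 122.6 w 45.8 frame end v 108.0 s -0.0010 press 0.0106
th 0.14 base end v 127.9 w 45.3 frame end v 110.4 s 0.0043 press 0.0107
```

>>> carry_out(
  rows=[
    {"tx": 0.3,"ty": 0,"tz": 0.05,"yaw": 0},
    {"tx": 0.3,"ty": 0,"tz": 0.05,"yaw": 0},
    {"tx": 0.3,"ty": 0,"tz": 0.05,"yaw": 0},
  ],
)

```text
time_s: 10.25
position: [0.5351, -0.1608, 0.2277]
tool_rot: [[-0.726, 0.688, -0.001], [0.688, 0.726, -0.011], [-0.007, -0.009, -1.0]]
ft_force: [0.9, -4.4, 4.9]
grip_width: 0.0275
```

```bash
python3 st.py; python3 tilt.py 4 | head -9
```

```text
10.25 [ 0.5351 -0.1608  0.2277] [ 0.89 -4.37  4.9 ] [-0.962 -0.593 -0.029] [-2.8  -0.21 -0.61] 46.54 [-0.0011 -0.0109 -0.9999]
blue strip bbox (276, 109, 6, 108) 403.0
blue strip bbox (236, 109, 8, 108) 543.0
th -0.04 base end v 94.4 w 48.5 frame end v 96.4 s -0.0351 press 0.0136
th -0.01 base end v 99.9 w 47.9 frame end v 98.5 s -0.0298 press 0.0126
th 0.02 base end v 105.4 w 47.3 frame end v 100.6 s -0.0245 press 0.0118
th 0.05 base end v 110.8 w 46.8 frame end v 102.9 s -0.0192 press 0.0112
th 0.08 base end v 116.2 w 46.3 frame end v 105.2 s -0.0140 press 0.0107
th 0.11 base end v 121.6 w 45.9 frame end v 107.5 s -0.0087 press 0.0103
th 0.14 base end v 126.9 w 45.4 frame end v 110.0 s -0.0035 press 0.0101
```

>>> carry_out(
  rows=[
    {"tx": 0.4,"ty": 0,"tz": 0.1,"yaw": 0},
    {"tx": 0.4,"ty": 0,"tz": 0.1,"yaw": 0},
    {"tx": 0.4,"ty": 0,"tz": 0.1,"yaw": 0},
    {"tx": 0.4,"ty": 0,"tz": 0.1,"yaw": 0},
  ],
)

```text
time_s: 10.7
position: [0.522, -0.1491, 0.2238]
tool_rot: [[-0.726, 0.688, -0.002], [0.688, 0.726, -0.012], [-0.007, -0.01, -1.0]]
ft_force: [1.0, -1.4, 4.4]
grip_width: 0.027
```

```bash
python3 st.py; python3 tilt.py 5
```

```text
10.7 [ 0.522  -0.1491  0.2238] [ 0.95 -1.45  4.36] [-0.747 -0.515 -0.051] [-4.56 -0.16 -0.98] 46.54 [-0.002  -0.0119 -0.9999]
blue strip bbox (276, 127, 7, 96) 404.0
blue strip bbox (238, 127, 7, 95) 449.0
th -0.04 base end v 94.4 w 48.5 frame end v 96.4 s -0.0526 press 0.0181
th -0.01 base end v 99.9 w 47.9 frame end v 98.5 s -0.0473 press 0.0166
th 0.02 base end v 105.4 w 47.3 frame end v 100.6 s -0.0420 press 0.0153
th 0.05 base end v 110.8 w 46.8 frame end v 102.9 s -0.0368 press 0.0141
th 0.08 base end v 116.2 w 46.3 frame end v 105.2 s -0.0316 press 0.0131
th 0.11 base end v 121.6 w 45.9 frame end v 107.5 s -0.0264 press 0.0122
th 0.14 base end v 126.9 w 45.4 frame end v 109.9 s -0.0212 press 0.0115
th 0.17 base end v 132.1 w 45.0 frame end v 112.4 s -0.0160 press 0.0109
th 0.20 base end v 137.4 w 44.6 frame end v 114.9 s -0.0108 press 0.0105
th 0.23 base end v 142.6 w 44.3 frame end v 117.5 s -0.0056 press 0.0103
th 0.26 base end v 147.8 w 43.9 frame end v 120.1 s -0.0003 press 0.0102
th 0.29 base end v 152.9 w 43.6 frame end v 122.7 s 0.0050 press 0.0102
th 0.32 base end v 158.1 w 43.3 frame end v 125.4 s 0.0103 press 0.0105
th 0.35 base end v 163.2 w 43.1 frame end v 128.1 s 0.0158 press 0.0109
```

>>> carry_out(
  rows=[
    {"tx": 0.4,"ty": 0,"tz": 0.1,"yaw": 0},
    {"tx": 0.4,"ty": 0,"tz": 0.15,"yaw": 0},
    {"tx": 0.4,"ty": 0,"tz": 0.1,"yaw": 0},
  ],
)

```text
time_s: 11.05
position: [0.5127, -0.1401, 0.2205]
tool_rot: [[-0.726, 0.688, -0.001], [0.688, 0.726, -0.012], [-0.007, -0.009, -1.0]]
ft_force: [1.7, -1.6, 6.3]
grip_width: 0.0274
```

```bash
python3 st.py; python3 tilt.py 6
```

```text
11.05 [ 0.5127 -0.1401  0.2205] [ 1.72 -1.62  6.34] [-0.758 -0.799  0.007] [-5.86 -0.18 -1.3 ] 46.55 [-0.0012 -0.0119 -0.9999]
blue strip bbox (276, 137, 7, 89) 409.5
blue strip bbox (238, 137, 7, 88) 432.0
th -0.04 base end v 94.3 w 48.5 frame end v 96.3 s -0.0656 press 0.0220
th -0.01 base end v 99.8 w 47.9 frame end v 98.4 s -0.0603 press 0.0201
th 0.02 base end v 105.3 w 47.4 frame end v 100.6 s -0.0550 press 0.0183
th 0.05 base end v 110.7 w 46.8 frame end v 102.8 s -0.0498 press 0.0168
th 0.08 base end v 116.1 w 46.3 frame end v 105.1 s -0.0446 press 0.0154
th 0.11 base end v 121.5 w 45.9 frame end v 107.5 s -0.0395 press 0.0141
th 0.14 base end v 126.8 w 45.4 frame end v 109.9 s -0.0343 press 0.0130
th 0.17 base end v 132.0 w 45.0 frame end v 112.4 s -0.0292 press 0.0120
th 0.20 base end v 137.3 w 44.6 frame end v 114.9 s -0.0241 press 0.0112
th 0.23 base end v 142.5 w 44.3 frame end v 117.4 s -0.0189 press 0.0105
th 0.26 base end v 147.7 w 43.9 frame end v 120.0 s -0.0138 press 0.0100
th 0.29 base end v 152.8 w 43.6 frame end v 122.7 s -0.0086 press 0.0097
th 0.32 base end v 158.0 w 43.3 frame end v 125.4 s -0.0033 press 0.0095
th 0.35 base end v 163.1 w 43.1 frame end v 128.1 s 0.0019 press 0.0095
```

>>> carry_out(
  rows=[
    {"tx": 0.4,"ty": 0,"tz": 0.1,"yaw": 0},
    {"tx": 0.4,"ty": 0,"tz": 0.15,"yaw": 0},
    {"tx": 0.2,"ty": 0,"tz": 0.05,"yaw": 0},
  ],
)

```text
time_s: 11.4
position: [0.5048, -0.1321, 0.2177]
tool_rot: [[-0.726, 0.687, -0.0], [0.687, 0.726, -0.012], [-0.008, -0.009, -1.0]]
ft_force: [0.6, -2.2, 4.6]
grip_width: 0.0274
```

```bash
python3 st.py; python3 tilt.py 7|sed -n '1,2p;10,16p'
```

```text
11.4 [ 0.5048 -0.1321  0.2177] [ 0.58 -2.15  4.64] [-0.641 -0.754 -0.023] [-6.98 -0.22 -1.57] 46.58 [-3.000e-04 -1.160e-02 -9.999e-01]
blue strip bbox (276, 141, 7, 86) 413.5
blue strip bbox (239, 140, 6, 87) 417.5
th 0.17 base end v 132.0 w 45.0 frame end v 112.4 s -0.0405 press 0.0129
th 0.20 base end v 137.2 w 44.6 frame end v 114.9 s -0.0355 press 0.0117
th 0.23 base end v 142.4 w 44.3 frame end v 117.4 s -0.0304 press 0.0107
th 0.26 base end v 147.6 w 43.9 frame end v 120.0 s -0.0253 press 0.0098
th 0.29 base end v 152.8 w 43.6 frame end v 122.7 s -0.0202 press 0.0091
th 0.32 base end v 157.9 w 43.3 frame end v 125.4 s -0.0151 press 0.0086
th 0.35 base end v 163.0 w 43.1 frame end v 128.1 s -0.0100 press 0.0082
```

>>> carry_out(
  rows=[
    {"tx": 0.3,"ty": 0,"tz": 0.2,"yaw": 0},
    {"tx": 0.4,"ty": 0,"tz": 0.2,"yaw": 0},
    {"tx": 0.2,"ty": 0,"tz": 0.1,"yaw": 0},
  ],
)

```text
time_s: 11.75
position: [0.4976, -0.1253, 0.2131]
tool_rot: [[-0.726, 0.687, -0.001], [0.687, 0.726, -0.011], [-0.007, -0.009, -1.0]]
ft_force: [-0.1, -0.8, 5.0]
grip_width: 0.027
```

```bash
python3 st.py; python3 tilt.py 8|sed -n '1,2p;10,16p'
```

```text
11.75 [ 0.4976 -0.1253  0.2131] [-0.14 -0.83  4.95] [-0.43  -0.484 -0.013] [-7.97 -0.23 -2.03] 46.59 [-0.0011 -0.0108 -0.9999]
blue strip bbox (276, 152, 6, 78) 379.5
blue strip bbox (239, 152, 6, 78) 382.5
th 0.17 base end v 132.2 w 45.0 frame end v 112.5 s -0.0506 press 0.0158
th 0.20 base end v 137.4 w 44.6 frame end v 115.0 s -0.0456 press 0.0143
th 0.23 base end v 142.7 w 44.3 frame end v 117.6 s -0.0406 press 0.0130
th 0.26 base end v 147.8 w 43.9 frame end v 120.2 s -0.0356 press 0.0118
th 0.29 base end v 153.0 w 43.6 frame end v 122.8 s -0.0306 press 0.0108
th 0.32 base end v 158.1 w 43.3 frame end v 125.5 s -0.0256 press 0.0099
th 0.35 base end v 163.2 w 43.1 frame end v 128.2 s -0.0205 press 0.0091
```

>>> carry_out(
  rows=[
    {"tx": 0,"ty": 0,"tz": -0.4,"yaw": 0},
    {"tx": 0,"ty": 0,"tz": -0.3,"yaw": 0},
    {"tx": 0,"ty": 0,"tz": 0,"yaw": 0},
  ],
)

```text
time_s: 12.1
position: [0.497, -0.1246, 0.2195]
tool_rot: [[-0.727, 0.687, -0.005], [0.687, 0.727, -0.008], [-0.002, -0.009, -1.0]]
ft_force: [0.9, -0.7, 1.6]
grip_width: 0.0273
```

```bash
python3 st.py; python3 tilt.py 9|sed -n '1,2p;10,16p'
```

```text
12.1 [ 0.497  -0.1246  0.2195] [ 0.86 -0.66  1.63] [-0.27  -0.412  0.001] [-8.06 -0.23 -1.43] 46.6 [-0.0045 -0.0082 -1.    ]
blue strip bbox (276, 151, 6, 79) 384.0
blue strip bbox (239, 151, 6, 79) 388.5
th 0.17 base end v 132.9 w 44.9 frame end v 112.8 s -0.0515 press 0.0092
th 0.20 base end v 138.2 w 44.6 frame end v 115.3 s -0.0465 press 0.0077
th 0.23 base end v 143.4 w 44.2 frame end v 117.9 s -0.0415 press 0.0064
th 0.26 base end v 148.5 w 43.9 frame end v 120.5 s -0.0365 press 0.0052
th 0.29 base end v 153.7 w 43.6 frame end v 123.2 s -0.0315 press 0.0041
th 0.32 base end v 158.8 w 43.3 frame end v 125.9 s -0.0265 press 0.0032
th 0.35 base end v 164.0 w 43.0 frame end v 128.6 s -0.0215 press 0.0024
```

>>> carry_out(
  rows=[
    {"tx": -0.2,"ty": 0,"tz": -0.2,"yaw": 0},
    {"tx": -0.4,"ty": 0,"tz": -0.12,"yaw": 0},
    {"tx": -0.4,"ty": 0,"tz": -0.12,"yaw": 0},
    {"tx": -0.4,"ty": 0,"tz": -0.12,"yaw": 0},
    {"tx": 0,"ty": 0,"tz": 0,"yaw": 0},
  ],
)

```text
time_s: 12.65
position: [0.5054, -0.1327, 0.223]
tool_rot: [[-0.727, 0.687, -0.015], [0.687, 0.727, -0.0], [0.011, -0.011, -1.0]]
ft_force: [-0.9, 1.2, -0.0]
grip_width: 0.027
```

```bash
python3 st.py; python3 tilt.py 10|sed -n '1,2p;10,16p'
```

```text
12.65 [ 0.5054 -0.1327  0.223 ] [-0.86  1.16 -0.01] [0.345 0.216 0.02 ] [-6.88 -0.23 -1.17] 46.64 [-1.500e-02 -4.000e-04 -9.999e-01]
blue strip bbox (276, 150, 6, 80) 380.5
blue strip bbox (239, 150, 6, 80) 389.0
th 0.17 base end v 135.2 w 44.8 frame end v 113.8 s -0.0396 press 0.0078
th 0.20 base end v 140.4 w 44.4 frame end v 116.4 s -0.0345 press 0.0066
th 0.23 base end v 145.6 w 44.1 frame end v 119.0 s -0.0295 press 0.0057
th 0.26 base end v 150.7 w 43.7 frame end v 121.6 s -0.0244 press 0.0048
th 0.29 base end v 155.9 w 43.4 frame end v 124.3 s -0.0193 press 0.0042
th 0.32 base end v 161.0 w 43.2 frame end v 127.0 s -0.0142 press 0.0036
th 0.35 base end v 166.1 w 42.9 frame end v 129.7 s -0.0090 press 0.0033
```

>>> carry_out(
  rows=[
    {"tx": -0.4,"ty": -0.1,"tz": -0.15,"yaw": 0},
    {"tx": -0.4,"ty": 0,"tz": -0.12,"yaw": 0},
    {"tx": -0.4,"ty": 0,"tz": -0.1,"yaw": 0},
    {"tx": -0.4,"ty": 0,"tz": -0.1,"yaw": 0},
    {"tx": -0.2,"ty": 0,"tz": -0.05,"yaw": 0},
    {"tx": 0,"ty": 0,"tz": 0,"yaw": 0},
  ],
)

```text
time_s: 13.3
position: [0.5184, -0.1465, 0.228]
tool_rot: [[-0.727, 0.686, -0.017], [0.687, 0.727, 0.001], [0.013, -0.011, -1.0]]
ft_force: [-2.0, 2.3, 0.5]
grip_width: 0.0268
```

```bash
python3 st.py; python3 tilt.py 11|sed -n '1,2p;10,16p'
```

```text
13.3 [ 0.5184 -0.1465  0.228 ] [-1.98  2.3   0.52] [0.644 0.514 0.054] [-4.99 -0.11 -0.67] 46.65 [-0.0169  0.001  -0.9999]
blue strip bbox (239, 149, 6, 81) 383.0
blue strip bbox (276, 149, 7, 81) 387.0
th 0.17 base end v 135.5 w 44.7 frame end v 114.0 s -0.0204 press 0.0061
th 0.20 base end v 140.8 w 44.4 frame end v 116.6 s -0.0152 press 0.0055
th 0.23 base end v 146.0 w 44.0 frame end v 119.2 s -0.0100 press 0.0051
th 0.26 base end v 151.1 w 43.7 frame end v 121.8 s -0.0048 press 0.0049
th 0.29 base end v 156.3 w 43.4 frame end v 124.5 s 0.0005 press 0.0048
th 0.32 base end v 161.4 w 43.1 frame end v 127.2 s 0.0058 press 0.0049
th 0.35 base end v 166.5 w 42.9 frame end v 129.9 s 0.0112 press 0.0052
```

>>> carry_out(
  rows=[
    {"tx": 0,"ty": 0,"tz": 0,"yaw": 0},
    {"tx": 0,"ty": 0,"tz": 0,"yaw": 0},
    {"tx": 0,"ty": 0,"tz": 0,"yaw": 0},
    {"tx": 0,"ty": 0,"tz": 0,"yaw": 0},
    {"tx": 0,"ty": 0,"tz": 0,"yaw": 0},
    {"tx": 0,"ty": 0,"tz": 0,"yaw": 0},
    {"tx": 0,"ty": 0,"tz": 0,"yaw": 0},
    {"tx": 0,"ty": 0,"tz": 0,"yaw": 0},
    {"tx": 0,"ty": 0,"tz": 0,"yaw": 0},
    {"tx": 0,"ty": 0,"tz": 0,"yaw": 0},
  ],
)

```text
time_s: 14.35
position: [0.5182, -0.1463, 0.2281]
tool_rot: [[-0.727, 0.686, -0.016], [0.686, 0.727, 0.0], [0.012, -0.011, -1.0]]
ft_force: [-1.4, 1.7, 0.5]
grip_width: 0.027
```

```bash
python3 st.py; python3 tilt.py 12|sed -n '1,2p;12,14p'; python3 - <<'E'
from h import *
w=cv2.imread('pics/t_12.png');s,q=snap('scene','s12.png');t,r=snap('top','t12top.png')
X=env.observe()['position']-[0,0,.08]
u,v=map(int,proj(q,X));a,b=map(int,proj(r,X));print(u,v,a,b)
c=cv2.resize(s[v-37:v+38,u-25:u+25,::-1],(400,600),interpolation=cv2.INTER_CUBIC);d=cv2.resize(t[b-20:b+20,a-20:a+20,::-1],(300,300),interpolation=cv2.INTER_CUBIC)
e=cv2.resize(w[130:230,210:310],(300,300),interpolation=cv2.INTER_CUBIC)
cv2.imwrite('pics/m12.png',np.hstack([c,np.vstack([d,e])]))
E
```

```text
14.35 [ 0.5182 -0.1463  0.2281] [-1.39  1.67  0.51] [0.558 0.46  0.009] [-5.01 -0.11 -0.65] 46.66 [-1.640e-02  3.000e-04 -9.999e-01]
blue strip bbox (276, 150, 7, 80) 381.5
blue strip bbox (239, 149, 6, 81) 384.0
th 0.23 base end v 145.8 w 44.0 frame end v 119.1 s -0.0102 press 0.0049
th 0.26 base end v 151.0 w 43.7 frame end v 121.7 s -0.0050 press 0.0047
th 0.29 base end v 156.2 w 43.4 frame end v 124.4 s 0.0003 press 0.0046
218 186 305 193
```

View pics/m12.png

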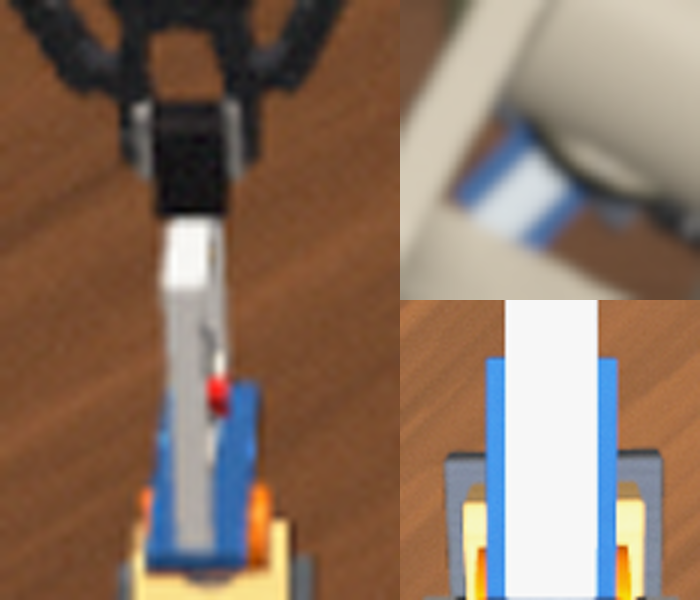

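```bash
cat > mk.py <<'E'
from h import *
q=env.camera_params('scene')
def run(fn,O,gyang,th,name):
    im=cv2.imread(fn);h=cv2.cvtColor(im,cv2.COLOR_BGR2HSV)
    g=np.array([np.cos(gyang),np.sin(gyang),0]);gx=np.array([g[1],-g[0],0]);z=np.array([0,0,1.])
    y=g*np.cos(th)-z*np.sin(th);n=g*np.sin(th)+z*np.cos(th);f=lambda X,Y,Z:proj(q,O+gx*X+y*Y+n*Z)
    u0,v0=f(0,0,.04).astype(int);w=np.zeros(im.shape[:2],np.uint8);w[v0-28:v0+28,u0-18:u0+18]=1
    a=im.astype(float);red=np.clip(a[...,2]-np.maximum(a[...,0],a[...,1])-60,0,None)*w*(((h[...,0]<6)|(h[...,0]>172))&(h[...,1]>150))
    V,U=np.indices(red.shape);ru,rv=(red*U).sum()/red.sum(),(red*V).sum()/red.sum()
    bl=cv2.inRange(h,(100,140,60),(125,255,255))*w;rows=np.nonzero(bl.sum(1))[0]
    print(name,'red',round(ru,2),round(rv,2),'blue rows',rows.min(),rows.max(),'pred far',f(0,.07,.01).round(1),f(.02,.07,.01).round(1),'near',f(0,-.07,0).round(1),'orig',(u0,v0))
    print({m:f(.004,.078*np.sin(m),.108-.078*np.cos(m)).round(2).tolist() for m in(.15,.2,.25,.3,.35)})
run('pics/scene0.png',np.array([.4754,.1472,0]),np.radians(144.8),0,'0')
def held(T,zax,th): 
    g=np.array([np.cos(GA),np.sin(GA),0]);n=g*np.sin(th)+np.array([0,0,np.cos(th)])
    return np.array(T)-.008*np.array(zax)-.158*n
GA=np.radians(144.4);run('pics/s3.png',held([.4729,.149,.2843],[-.009,-.002,-1],.003),GA,.003,'3')
o=env.observe();GA=np.radians(136.6);run('pics/s12.png',held(o['position'],o['tool_rot'][:,2],.25),GA,.25,'12')
E
python3 mk.py
```

```text
0 red 267.35 167.9 blue rows 166 188 pred far [266.2 164.5] [271. 164.] near [273.1 188. ] orig (np.int64(269), np.int64(168))
{0.15: [270.12, 168.81], 0.2: [269.93, 168.09], 0.25: [269.75, 167.34], 0.3: [269.57, 166.57], 0.35: [269.39, 165.77]}
3 red 267.41 138.39 blue rows 138 159 pred far [266.9 136.2] [271.9 135.8] near [273.9 159.1] orig (np.int64(270), np.int64(139))
{0.15: [270.9, 139.68], 0.2: [270.71, 138.97], 0.25: [270.52, 138.23], 0.3: [270.33, 137.45], 0.35: [270.15, 136.64]}
12 red 219.49 197.55 blue rows 197 219 pred far [220.1 196.8] [225.9 196.7] near [217.9 219.6] orig (np.int64(218), np.int64(198))
{0.15: [220.11, 199.07], 0.2: [220.16, 198.36], 0.25: [220.21, 197.6], 0.3: [220.26, 196.81], 0.35: [220.3, 195.97]}
```

```bash
python3 - <<'E'
from h import *
from scipy.optimize import brentq
p=env.camera_params('wrist');o=env.observe()
T0=np.array([.38600094,.23954249,.23952554]);R0=np.array([[-0.813,.582,-.003],[.582,.813,-.003],[.001,-.004,-1]])
def H(R,T):
    M=np.eye(4);M[:3,:3]=R;M[:3,3]=T;return M
p=dict(p);p['view']=np.array(p['view'])@H(o['tool_rot'],o['position'])@np.linalg.inv(H(R0,T0))
for dy in(-.001,0,.001):
  y=np.array([-.8155,.5787,0]);G=np.array([.4754,.1472,0])+y*dy;x=np.array([y[1],-y[0],0])
  P=lambda X,Y,Z:proj(p,G+x*X+y*Y+[0,0,Z])
  print(dy,'base end',P(0,.07,.01).round(1),'obs v 210.5-211;  frame end',P(0,.07,.126).round(1),'obs 255.5-256')
  for v in(254.6,258.1,261.7): print(v,brentq(lambda m:P(.006,.075*np.sin(m),.108-.075*np.cos(m))[1]-v,-.2,.6))
q=env.camera_params('scene');GA=np.radians(136.6);g=np.array([np.cos(GA),np.sin(GA),0]);th=.25;n=g*np.sin(th)+np.array([0,0,np.cos(th)])
O=o['position']-.008*o['tool_rot'][:,2]-.158*n;pv=O+.108*n+np.array([g[1],-g[0],0])*.006
print('pivot',proj(q,pv),[ (r,proj(q,pv-[0,0,r]).round(1)) for r in(.03,.05,.075)])
E
```

```text
-0.001 base end [241.7 212.2] obs v 210.5-211;  frame end [233.7 255.8] obs 255.5-256
254.6 0.36708633586517864
258.1 0.28931009171383093
261.7 0.21370495470087725
0 base end [241.7 211.4] obs v 210.5-211;  frame end [233.6 254.7] obs 255.5-256
254.6 0.3495493135439497
258.1 0.2730008659109168
261.7 0.19838544804524755
0.001 base end [241.7 210.6] obs v 210.5-211;  frame end [233.6 253.7] obs 255.5-256
254.6 0.3323327979263015
258.1 0.2569355040021115
261.7 0.18325570131772995
pivot [219.49120942 179.21206372] [(0.03, array([220. , 186.4])), (0.05, array([220.4, 191.2])), (0.075, array([220.8, 196.9]))]
```

```bash
python3 - <<'E'
from h import *
print(env.close_job(),env.observe()['time_s'])
E
python3 st.py
```

```text
the job is handed in; nothing more can be done
the job is handed in; nothing more can be done
the job is handed in; nothing more can be done
```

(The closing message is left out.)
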